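# Release a cell from the dispenser and ease its hood shut

## Task

Let the battery cell out of the bench dispenser: press the lever pad at its side all the way down with the fingertips so that the linked hood opens fully and the cell rolls by itself into the open tray at the front. Then keep your fingertips on the pad and let it up slowly, so that the hood is eased shut and does not slam, and move clear. Do not touch the cell or the hood yourself, and leave the standing cell, the tin and the solder spool where they are.

Things in the scene. Friction and masses are not known exactly. Their poses are not given: they have to be found in the camera images.
- dispenser: Grey metal cell dispenser screwed to the bench. Origin on the bench under the body; its front (open tray end) points along its own -x, the lever is on its own +y side. Base plate x -135 to 95 mm, y -65 to 65. A chute 80 mm wide slopes 10 degrees down to the tray (x -118 to -50, walls to 50 mm high); behind that, to x 88, the body under the hood, 100 mm high.
- hood: Hood on top of the dispenser: clear window in an aluminium frame, 142 x 104 mm, flat when shut; its front gate hangs 56 mm down and holds the cell back. Origin on the rear hinge axis, 100 mm above the bench; opens about its own +y by up to 0.77 rad. A rod links it to the lever; it turns about 2.2 times the lever's angle. Its weight (about 0.35 kg) shuts it, undamped: released, it slams.
- hood_front (a point): Middle of the top of the hood's front edge, 129 mm in front of the hinge. Rises from 102 to about 190 mm above the bench as the hood opens; the gate never comes more than 15 mm further forward than when shut.
- lever (a joint): Lever angle, rad: 0 = up (hood shut, held by its weight), 0.35 = pressed to the stop; fully pressed from 0.30; the stop is hard, so meet it slowly. Pivot 60 mm above the bench at the dispenser's x 0, y 62 mm, axis along its y. Eased shut means the lever returns at well under 0.9 rad/s (pad rising well under 0.15 m/s): take 1.5 s or more.
- lever_pad (a point): Centre of the top face of the lever's black ribbed pad, 40 x 40 x 6 mm, at the dispenser's x -175, y 62 mm, 90 mm above the bench when up. Pressed, it goes straight down 61 mm (sideways within 2 mm) to 29 mm above the bench and tilts 0.35 rad, front edge down. Takes 1 to 4 N until it meets the stop. Free space all round; the hood is behind it.
- cell: Grey cylindrical battery cell, 32 mm diameter, 71 mm long, 0.1 to 0.2 kg, lying in the chute across the dispenser behind the hood's gate. Its own x is the cell's axis. Rolls down to the tray in under a second when the gate has risen 30 mm or so.
- cell_center (a point): Centre of that cell.
- tray_rest (a point): Fixed point on the dispenser where the cell's centre rests in the front tray, against the front stop: 102 mm in front of the dispenser's origin, 40 mm above the bench.
- spare_cell: Bystander: grey cell of the same kind, standing upright on the bench, 32 mm diameter, 72 mm high; origin at the centre of its underside.
- tin: Bystander: flat round tin with a yellow lid, 51 mm diameter, 21 mm high; origin at the centre of its underside.
- spool: Bystander: solder spool, 56 mm diameter, 38 mm high; origin at the centre of its underside.

How it is judged (in metres and radians):
On the way:
1. the lever is pressed fully down and the hood is fully open (value of joint lever above 0.3 rad and contact force between the fingers and dispenser above 0.3 N), for 0.2 s.
At the end, for the whole second after the job is handed in: The lever is up (under 0.03 rad) and the hood shut (within 0.07 rad of level); the cell lies at rest in the front tray, its centre within 18 mm of the rest point and its axis across the dispenser within 0.25 rad; standing cell, tin and spool within 15 mm of where they stood (value of joint lever below 0.03 rad and angle between hood's own z axis and vertical below 0.07 rad and distance between cell_center and tray_rest below 0.018 m and angle between the x axis of cell and the y axis of dispenser, either way round below 0.25 rad and linear speed of cell below 0.02 m/s and distance of each of spare_cell, tin, spool from where it was at the start of the episode below 0.015 m); the robot touches nothing.
It fails at once if the lever flies up and the hood falls shut: lever returning faster than 0.9 rad/s (the hood then turns at about 2 rad/s) (velocity of joint lever below -0.9 rad/s).
It fails at once if the robot touches the cell in the dispenser (more than 0.5 N); it must roll out by itself (contact force between any of the fingers, the arm and cell above 0.5 N).
It fails at once if the robot pushes or lifts the hood itself (more than 1 N) instead of the lever (contact force between any of the fingers, the arm and hood above 1 N).
It fails at once if the cell is lifted or thrown: its centre more than 95 mm above the bench (height (world z) of cell_center above 0.095 m).
It fails at once if a bystander (standing cell, tin or spool) is moved more than 15 mm (distance of any of spare_cell, tin, spool from where it was at the start of the episode above 0.015 m).
It also fails if it takes over 38 s, if anything falls off the work surface, if the arm or the gripper's body presses on something with over 40 N, if the wrist force passes 120 N, or if a joint passes its speed limit or range.

## Robot

A 6-joint arm with a two-finger parallel gripper is mounted at the origin on a cart in front of the work surface, level with it; the furniture and walls round the work are solid. World frame = base frame: x ahead of the robot, y to its left, z up, the work surface at z = 0. Lengths are in m, angles in degrees, forces in N, time in s.
With the tool pointing down it reaches from about 0.35 to 0.875 m from the base axis. Payload 4.2 kg.
Tool frame: the origin (TCP) lies between the finger pads; the fingertips stand 19 mm ahead of it and the grasp point (between the pads) is the TCP; z points along the fingers, y is the line along which they close (so a half turn about z gives the same grasp; the last joint's range is limited). The gripper opens to 87 mm and grips with 3 to 60 N. Pads are 19 mm wide; open, the fingers measure 117 mm over their backs; the gripper's body (75 mm by 190 mm) begins 51 mm behind the grasp point.
Start: joints at [-56.115, 22.042, 0.453, 0, -68.411, -14.817], TCP at [0.204, -0.591, 0.242] pointing down, gripper open.
Joint ranges: [-179.83, 179.83], [-69.29, 118.12], [-61.27, 80.66], [-181.25, 117.63], [-171.15, -9.14], [-177.46, 177.46]. Speed limits (degrees/s): [159.86, 159.86, 180, 180, 180, 180].

## Interface

Orientations are given as a 3x3 rotation matrix whose columns are the frame's x, y, z axes.
In Python, from station import r gives the robot as it stands.
- The arm moves only by the tool drive_tool, never from a script. Its argument "steps" is one flat list of numbers, 7 for each row, row after row: the turn, a rotation vector about the tool's x, y, z in rad, then the shift along the tool's x, y, z in m, then the opening, from 0 (shut) to 1 (fully open). A call has 1 to 10 rows; each row shifts and turns the commanded pose from where the row before left it, along the tool's axes as they then stand; what a row does not reach is not made up. A row lasts 1/12 s, in which the tool goes at most 41.7 mm and 7.16 degrees, less where a joint would pass 70% of its speed; a pose out of reach is approached as far as the arm can. A call is refused whole if a number of a shift passes 0.0417 or a number of a turn 0.125, either way. A call with a gripper value outside its range is refused whole. The fingers move at their own pace and stop on an object; the grip force is fixed at half the most. Time passes only in rows, so rows that do not move let the fingers close. It gives the time, the measured TCP pose, the force, the opening and the grip force at its end, in the units of the state.
- r.sense(): the state, without advancing time (a new reading comes with each control period).
- r.capture(name): name is "scene" or "top" or "wrist"; returns the picture (420x560x3 uint8, blue, green, red); there is no depth.
- r.camera_params(name): a dict with "camera_matrix" (3x3 intrinsics, pixels), "extrinsics" (4x4, takes a point from world to camera coordinates). Camera axes: x right, y down, z forward; pixel columns grow to the right and rows downward; lengths in m; the calibration is good to about 2 mm. The wrist camera is an equidistant fisheye: a pixel r from the principal point sees the ray r / f radians off the axis. A picture is of the moment at which its call begins: read the wrist's pose just before it. camera_params takes no time and is no camera call; for the wrist camera it gives the pose at the moment of the call.
- r.finish_job(): hands the job in; it is judged then, once.
The state is a dict: "time_s": time; "joints": joint angles; "joint_velocities": joint speeds; "effort": joint torques, N m; "tcp_pos": TCP position; "ee_rot": TCP orientation; "wrist_force": force on the tool from outside, world axes, zero at the start; "moment": the same for the moment, N m; "gripper_width": opening from 0.0 (shut) to 1.0 (fully open); "gripper_force": force on a finger pad.
Only numpy, scipy, OpenCV 4.12 (cv2) and the standard library are available. Lean on these libraries where they do the work, as an engineer would, in place of code of your own. Each camera call takes 0.05 s, during which the arm holds its last target. There are 200 camera calls.

## Working session

There is one attempt and no reset: what is moved stays moved. The work goes in short steps, Python scripts to look and compute and a tool call to move; the robot and the scene stay as the last step left them, time stands still between calls to the robot, and variables do not carry over. Pictures are saved under pics/ and viewed, at most 10 in all, crops included, and the job is handed in when it is done.

Besides the shell and the picture viewer there is one more tool, called after "Emit:" by a JSON object that holds its "api" and its "payload", one argument or row to a line. drive_tool: Moves the arm, as the interface text tells. Its arguments: {"type":"object","properties":{"steps":{"type":"array"}},"required":["steps"]}

```bash
mkdir -p pics; python3 - <<'E'
from station import r
import cv2,numpy as np
for n in("scene","top"):
    cv2.imwrite(f"pics/{n}0.png",r.capture(n)); p=r.camera_params(n); print(n,np.round(p["camera_matrix"],1).tolist(),np.round(p["extrinsics"],3).tolist())
s=r.sense(); print(s["time_s"],np.round(s["tcp_pos"],3),np.round(s["ee_rot"],3).tolist(),s["gripper_width"])
E
```

```text
scene [[459.1, 0.0, 283.5], [0.0, 459.1, 211.4], [0.0, 0.0, 1.0]] [[-0.808, -0.59, 0.017, 0.476], [-0.324, 0.42, -0.848, 0.239], [0.493, -0.69, -0.53, 1.038], [0.0, 0.0, 0.0, 1.0]]
top [[446.6, 0.0, 273.1], [0.0, 446.6, 206.9], [0.0, 0.0, 1.0]] [[0.017, -1.0, -0.0, 0.071], [-0.98, -0.017, -0.196, 0.593], [0.196, 0.004, -0.981, 0.929], [0.0, 0.0, 0.0, 1.0]]
0.1 [ 0.204 -0.59   0.241] [[-0.945, -0.327, -0.001], [-0.327, 0.945, 0.002], [0.0, 0.002, -1.0]] 1.0000376772309387
```

View pics/scene0.png

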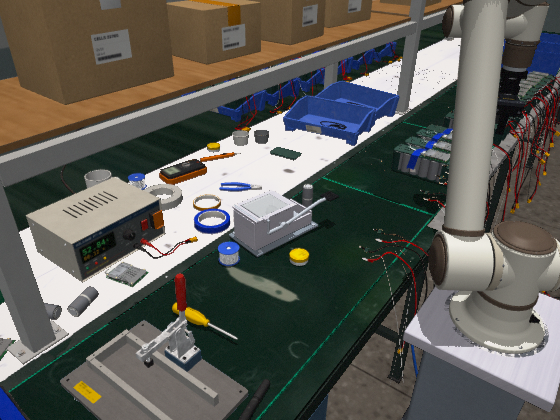

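View pics/top0.png

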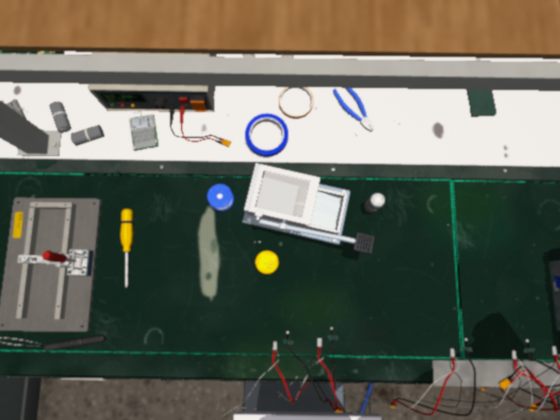

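```bash
python3 - <<'E'
import cv2
a=cv2.imread("pics/top0.png")[150:290,230:410]; cv2.imwrite("pics/t1.png",cv2.resize(a,None,fx=4.4,fy=4.2857,interpolation=cv2.INTER_CUBIC))
a=cv2.imread("pics/scene0.png")[170:270,210:350]; cv2.imwrite("pics/s1.png",cv2.resize(a,None,fx=5,fy=5,interpolation=cv2.INTER_CUBIC))
E
```

```text
(no output)
```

View pics/t1.png

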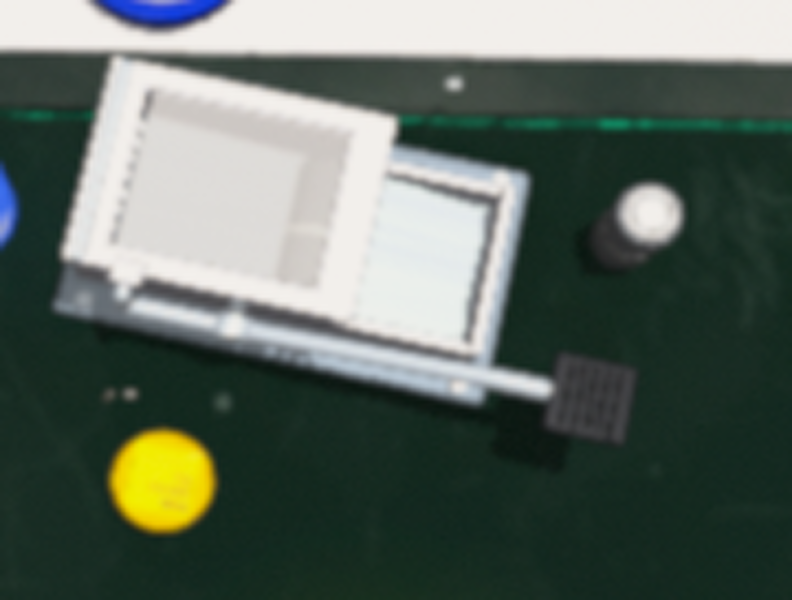

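View pics/s1.png

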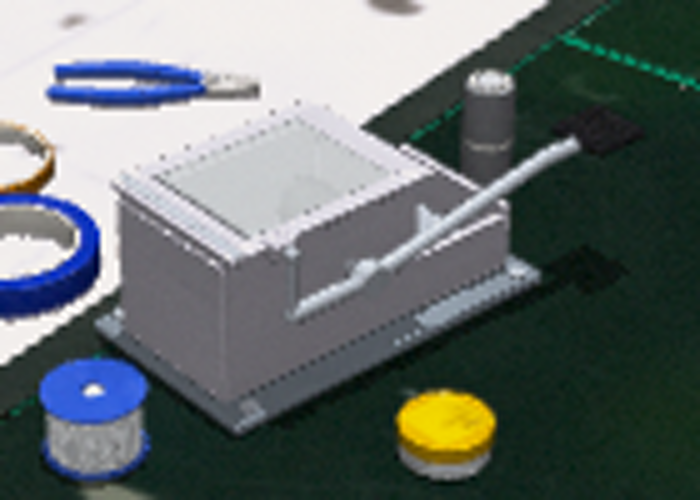

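```bash
cat >h.py <<'E'
from station import r
import numpy as np
def ray(n,u,v,z):
    p=r.camera_params(n);E=np.array(p["extrinsics"]);R=E[:3,:3];c=-R.T@E[:3,3]
    d=R.T@np.linalg.solve(p["camera_matrix"],[u,v,1.]);return c+d*(z-c[2])/d[2]
E
python3 - <<'E'
from h import *
t=lambda x,y,z:ray("top",230+x/4.4-.4,150+y/4.2857-.4,z)
for n,x,y,z in [("pad",591,398,.09),("fl",484,405,.004),("ff",529,175,.004),("rl",55,310,.004),("spare",650,214,.072),("tin",163,482,.021)]: print(n,t(x,y,z).round(4))
print("pad scene",ray("scene",330-.4,195.6-.4,.09).round(4))
f,g,l=t(484,405,.004),t(529,175,.004),t(55,310,.004)
print(np.linalg.norm(f-g),np.linalg.norm(f-l),np.degrees(np.arctan2(*(l-f)[[1,0]])),np.degrees(np.arctan2(*(f-g)[[1,0]])))
a=np.arctan2(*(l-f)[[1,0]]);X=np.array([np.cos(a),np.sin(a),0]);Y=np.array([-X[1],X[0],0])
o=f+.135*X-.065*Y;print("origin",o,"pad pred",o-.175*X+.062*Y)
s=r.sense();print(s["tcp_pos"],np.degrees(np.arctan2(s["ee_rot"][1][1],s["ee_rot"][0][1])))
E
```

```text
pad [ 0.5125 -0.1113  0.09  ]
fl [ 0.5182 -0.0727  0.004 ]
ff [ 0.6453 -0.0983  0.004 ]
rl [0.566  0.1528 0.004 ]
spare [ 0.6095 -0.1464  0.072 ]
tin [0.473  0.0938 0.021 ]
pad scene [ 0.5067 -0.1076  0.09  ]
0.1296662986315672 0.23054309340957993 78.04414852034303 168.61606942516514
origin [0.60977652 0.04587933 0.004     ] pad pred [ 0.51286882 -0.11248069  0.004     ]
[ 0.20403565 -0.59023447  0.24057908] 109.05815857253188
```

Emit:
{"api": "drive_tool", "payload": {
  "steps": [0, 0, -0.064, -0.036, 0.006, 0, 0, 0, 0, -0.064, -0.036, 0.006, 0, 0, 0, 0, -0.064, -0.036, 0.006, 0, 0, 0, 0, -0.064, -0.036, 0.006, 0, 0, 0, 0, -0.064, -0.036, 0.006, 0, 0, 0, 0, -0.064, -0.036, 0.006, 0, 0, 0, 0, -0.064, -0.036, 0.006, 0, 0, 0, 0, -0.064, -0.036, 0.006, 0, 0]
}}

```text
time_s: 0.77
tcp_pos: [0.422, -0.3983, 0.2409]
ee_rot: [[-0.662, -0.75, -0.001], [-0.75, 0.662, 0.001], [0.0, 0.001, -1.0]]
wrist_force: [-0.3, -0.0, 0.2]
gripper_width: 0.477
gripper_force: 0.0
```

Emit:
{"api": "drive_tool", "payload": {
  "steps": [0, 0, -0.064, -0.036, 0.006, 0, 0, 0, 0, -0.064, -0.036, 0.006, 0, 0, 0, 0, -0.064, -0.036, 0.006, 0, 0, 0, 0, -0.064, -0.036, 0.006, 0, 0, 0, 0, -0.064, -0.036, 0.006, 0, 0, 0, 0, -0.064, -0.036, 0.006, 0, 0, 0, 0, -0.064, -0.03, 0.006, 0, 0, 0, 0, 0, 0, 0, 0, 0]
}}

```text
time_s: 1.43
tcp_pos: [0.5109, -0.1649, 0.2412]
ee_rot: [[-0.267, -0.964, -0.0], [-0.964, 0.267, 0.001], [-0.001, 0.001, -1.0]]
wrist_force: [-0.6, -0.9, -0.2]
gripper_width: 0.009
gripper_force: 0.0
```

```bash
cat >w.py <<'E'
from h import *
s=r.sense();R=np.array(s["ee_rot"]);print(s["time_s"],np.round(s["tcp_pos"],4),s["gripper_width"],s["wrist_force"])
print("yaw y",np.degrees(np.arctan2(R[1,1],R[0,1])),"tilt",R[:,2].round(3))
print("tool shift to pad",(R.T@(np.array([.5125,-.1115,.09+.019])-s["tcp_pos"])).round(4))
E
python3 w.py
```

```text
1.4333 [ 0.5109 -0.1649  0.2412] 0.009379200427985044 [-0.62803498 -0.89069731 -0.24930616]
yaw y 164.4938094371592 tilt [-0.     0.001 -1.   ]
tool shift to pad [-0.0518  0.0127  0.1323]
```

Emit:
{"api": "drive_tool", "payload": {
  "steps": [0, 0, -0.03, -0.026, 0.006, 0.02, 0, 0, 0, -0.036, -0.026, 0.006, 0.02, 0, 0, 0, 0, 0, 0, 0.02, 0, 0, 0, 0, 0, 0, 0.02, 0, 0, 0, 0, 0, 0, 0.015, 0, 0, 0, 0, 0, 0, 0, 0, 0, 0, 0, 0, 0, 0, 0]
}}

```text
time_s: 2.02
tcp_pos: [0.5118, -0.1161, 0.1459]
ee_rot: [[-0.211, -0.978, -0.002], [-0.978, 0.211, -0.0], [0.001, 0.002, -1.0]]
wrist_force: [-0.6, -0.5, -0.0]
gripper_width: 0.003
gripper_force: 0.0
```

```bash
python3 w.py; python3 - <<'E'
from h import *
import cv2
a=r.capture("scene")[130:270,230:400]; b=r.capture("top")[150:290,270:440]
cv2.imwrite("pics/c2.png",cv2.resize(np.vstack([a,b])if 0 else np.hstack([a,b]),None,fx=2.3,fy=3.2 if 0 else 2.3,interpolation=cv2.INTER_CUBIC))
E
```

```text
2.0167 [ 0.5118 -0.1161  0.1459] 0.0032637558424373106 [-0.58523783 -0.51816434 -0.04804491]
yaw y 167.83427828150985 tilt [-0.002 -0.    -1.   ]
tool shift to pad [-0.0047  0.0002  0.0369]
```

View pics/c2.png

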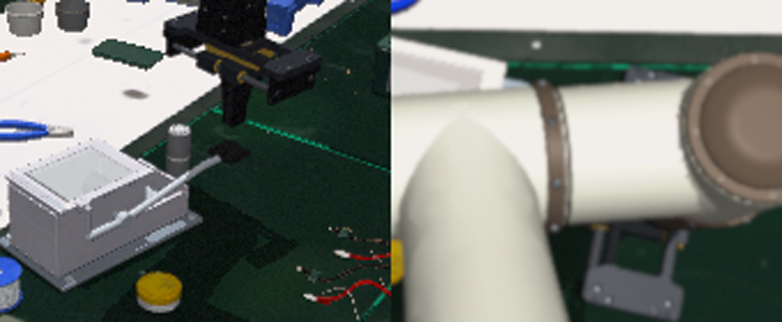

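```bash
python3 - <<'E'
from h import *
import cv2
cv2.imwrite("pics/s3.png",np.vstack([r.capture("scene")[:280],r.capture("wrist")[::1]])[:600])
E
```

```text
(no output)
```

View pics/s3.png

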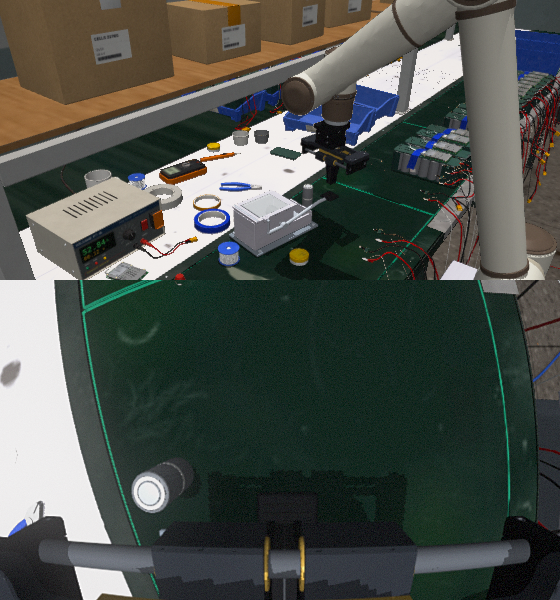

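Emit:
{"api": "drive_tool", "payload": {
  "steps": [0, 0, -0.006, -0.0045, 0, 0.01, 0, 0, 0, 0, 0, 0, 0.01, 0, 0, 0, 0, 0, 0, 0.006, 0, 0, 0, 0, 0, 0, 0.004, 0, 0, 0, 0, 0, 0, 0.004, 0, 0, 0, 0, 0, 0, 0.004, 0, 0, 0, 0, 0, 0, 0.004, 0, 0, 0, 0, 0, 0, 0.004, 0]
}}

```text
time_s: 2.88
tcp_pos: [0.5132, -0.1119, 0.1008]
ee_rot: [[-0.204, -0.979, 0.0], [-0.979, 0.204, -0.001], [0.001, -0.0, -1.0]]
wrist_force: [-1.3, -2.5, 4.5]
gripper_width: 0.008
gripper_force: 2.1
```

```bash
python3 w.py
```

```text
2.8833 [ 0.5132 -0.1119  0.1008] 0.008063594384821373 [-1.32778055 -2.46164097  4.49016601]
yaw y 168.21791765642672 tilt [ 0.    -0.001 -1.   ]
tool shift to pad [-0.0003  0.0008 -0.0082]
```

Emit:
{"api": "drive_tool", "payload": {
  "steps": [0, 0, 0, 0, 0, 0.005, 0, 0, 0, 0, 0, 0, 0.005, 0, 0, 0, 0, 0, 0, 0.005, 0, 0, 0, 0, 0, 0, 0.005, 0, 0, 0, 0, 0, 0, 0.005, 0, 0, 0, 0, 0, 0, 0.005, 0, 0, 0, 0, 0, 0, 0.004, 0, 0, 0, 0, 0, 0, 0.003, 0, 0, 0, 0, 0, 0, 0, 0]
}}

```text
time_s: 3.63
tcp_pos: [0.5135, -0.111, 0.0629]
ee_rot: [[-0.205, -0.979, 0.0], [-0.979, 0.205, 0.0], [-0.0, -0.0, -1.0]]
wrist_force: [1.6, -2.0, 2.3]
gripper_width: 0.001
gripper_force: 1.5
```

```bash
python3 w.py
```

```text
3.6333 [ 0.5135 -0.111   0.0629] 0.0012526105488679703 [ 1.61915743 -1.96570935  2.32550694]
yaw y 168.197119214651 tilt [ 0.  0. -1.]
tool shift to pad [ 0.0007  0.0009 -0.0461]
```

Emit:
{"api": "drive_tool", "payload": {
  "steps": [0, 0, 0, 0, 0, 0.002, 0, 0, 0, 0, 0, 0, 0.002, 0, 0, 0, 0, 0, 0, 0.002, 0, 0, 0, 0, 0, 0, 0.0015, 0, 0, 0, 0, 0, 0, 0.001, 0, 0, 0, 0, 0, 0, 0.001, 0, 0, 0, 0, 0, 0, 0, 0, 0, 0, 0, 0, 0, 0, 0]
}}

```text
time_s: 4.3
tcp_pos: [0.5132, -0.1114, 0.054]
ee_rot: [[-0.205, -0.979, -0.0], [-0.979, 0.205, 0.0], [-0.0, 0.0, -1.0]]
wrist_force: [0.1, 0.8, 3.0]
gripper_width: 0.006
gripper_force: 1.2
```

Emit:
{"api": "drive_tool", "payload": {
  "steps": [0, 0, 0, 0, 0, 0.001, 0, 0, 0, 0, 0, 0, 0.001, 0, 0, 0, 0, 0, 0, 0, 0, 0, 0, 0, 0, 0, 0, 0]
}}

```text
time_s: 4.63
tcp_pos: [0.5132, -0.1114, 0.052]
ee_rot: [[-0.205, -0.979, -0.0], [-0.979, 0.205, -0.0], [0.0, 0.0, -1.0]]
wrist_force: [-0.2, 0.4, 2.5]
gripper_width: 0.004
gripper_force: 1.2
```

```bash
python3 w.py; python3 - <<'E'
from h import *
import cv2
a=r.capture("scene")[130:270,210:380]
cv2.imwrite("pics/c4.png",cv2.resize(a,None,fx=4,fy=4,interpolation=cv2.INTER_CUBIC))
E
```

```text
4.6333 [ 0.5132 -0.1114  0.052 ] 0.00367380888362653 [-0.17747372  0.42679868  2.52494849]
yaw y 168.19854481876033 tilt [-0. -0. -1.]
tool shift to pad [ 0.0002  0.0006 -0.057 ]
```

View pics/c4.png

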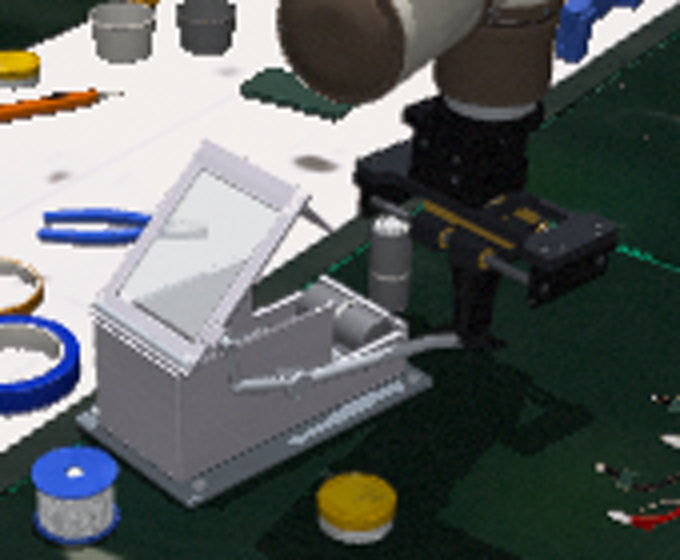

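The picture shows the hood wide open and the cell lying across the tray front (about 350,320 in the crop). The lever hasn't shown stop force yet, so I'll press slightly further and hold.

Emit:
{"api": "drive_tool", "payload": {
  "steps": [0, 0, 0, 0, 0, 0.001, 0, 0, 0, 0, 0, 0, 0.001, 0, 0, 0, 0, 0, 0, 0, 0, 0, 0, 0, 0, 0, 0, 0, 0, 0, 0, 0, 0, 0, 0]
}}

```text
time_s: 5.1
tcp_pos: [0.5133, -0.1113, 0.0507]
ee_rot: [[-0.204, -0.979, 0.0], [-0.979, 0.204, -0.0], [0.0, -0.0, -1.0]]
wrist_force: [-1.3, 1.0, 6.9]
gripper_width: 0.003
gripper_force: 3.3
```

The force has risen, so the lever is at the stop. Now I'll ease it up.

Emit:
{"api": "drive_tool", "payload": {
  "steps": [0, 0, 0, 0, 0, 0, 0, 0, 0, 0, 0, 0, -0.001, 0, 0, 0, 0, 0, 0, -0.002, 0, 0, 0, 0, 0, 0, -0.0025, 0, 0, 0, 0, 0, 0, -0.0025, 0, 0, 0, 0, 0, 0, -0.0025, 0, 0, 0, 0, 0, 0, -0.0025, 0, 0, 0, 0, 0, 0, -0.0025, 0, 0, 0, 0, 0, 0, -0.0025, 0, 0, 0, 0, 0, 0, -0.0025, 0]
}}

```text
time_s: 5.93
tcp_pos: [0.5128, -0.1116, 0.0708]
ee_rot: [[-0.205, -0.979, -0.001], [-0.979, 0.205, -0.0], [0.0, 0.001, -1.0]]
wrist_force: [-0.4, -3.8, 2.9]
gripper_width: 0.002
gripper_force: 1.8
```

Emit:
{"api": "drive_tool", "payload": {
  "steps": [0, 0, 0, 0, 0, -0.0025, 0, 0, 0, 0, 0, 0, -0.0025, 0, 0, 0, 0, 0, 0, -0.0025, 0, 0, 0, 0, 0, 0, -0.0025, 0, 0, 0, 0, 0, 0, -0.0025, 0, 0, 0, 0, 0, 0, -0.0025, 0, 0, 0, 0, 0, 0, -0.0025, 0, 0, 0, 0, 0, 0, -0.0025, 0, 0, 0, 0, 0, 0, -0.0025, 0, 0, 0, 0, 0, 0, -0.0025, 0]
}}

```text
time_s: 6.77
tcp_pos: [0.5131, -0.1109, 0.0957]
ee_rot: [[-0.205, -0.979, -0.0], [-0.979, 0.205, 0.001], [-0.001, 0.0, -1.0]]
wrist_force: [-2.0, 0.1, 3.9]
gripper_width: 0.005
gripper_force: 1.7
```

Emit:
{"api": "drive_tool", "payload": {
  "steps": [0, 0, 0, 0, 0, -0.002, 0, 0, 0, 0, 0, 0, -0.002, 0, 0, 0, 0, 0, 0, -0.002, 0, 0, 0, 0, 0, 0, -0.002, 0, 0, 0, 0, 0, 0, -0.002, 0, 0, 0, 0, 0, 0, -0.002, 0, 0, 0, 0, 0, 0, -0.002, 0, 0, 0, 0, 0, 0, -0.002, 0, 0, 0, 0, 0, 0, -0.002, 0, 0, 0, 0, 0, 0, -0.002, 0]
}}

```text
time_s: 7.6
tcp_pos: [0.5127, -0.1116, 0.1153]
ee_rot: [[-0.205, -0.979, -0.001], [-0.979, 0.205, -0.0], [0.0, 0.001, -1.0]]
wrist_force: [0.9, 0.6, 1.0]
gripper_width: 0.009
gripper_force: 0.0
```

Clear of the pad; I'll rise and then check.

Emit:
{"api": "drive_tool", "payload": {
  "steps": [0, 0, 0, 0, 0, -0.01, 0, 0, 0, 0, 0, 0, -0.02, 0, 0, 0, 0, 0.01, 0, -0.02, 0, 0, 0, 0, 0.02, 0, -0.02, 0, 0, 0, 0, 0.03, 0, -0.01, 0, 0, 0, 0, 0.03, 0, 0, 0, 0, 0, 0, 0, 0, 0, 0, 0, 0, 0, 0, 0, 0, 0]
}}

```text
time_s: 8.27
tcp_pos: [0.4943, -0.2007, 0.1961]
ee_rot: [[-0.207, -0.978, 0.0], [-0.978, 0.207, -0.0], [-0.0, -0.0, -1.0]]
wrist_force: [-0.3, -0.4, -1.1]
gripper_width: 0.006
gripper_force: 0.0
```

```bash
python3 - <<'E'
from h import *
import cv2
a=r.capture("scene")[130:270,210:380]
cv2.imwrite("pics/c5.png",cv2.resize(a,None,fx=4,fy=4,interpolation=cv2.INTER_CUBIC))
s=r.sense();print(s["time_s"],s["tcp_pos"],s["wrist_force"])
E
```

```text
8.3167 [ 0.49444641 -0.19991518  0.19584963] [-0.37960742  0.76256159 -0.14149736]
```

View pics/c5.png

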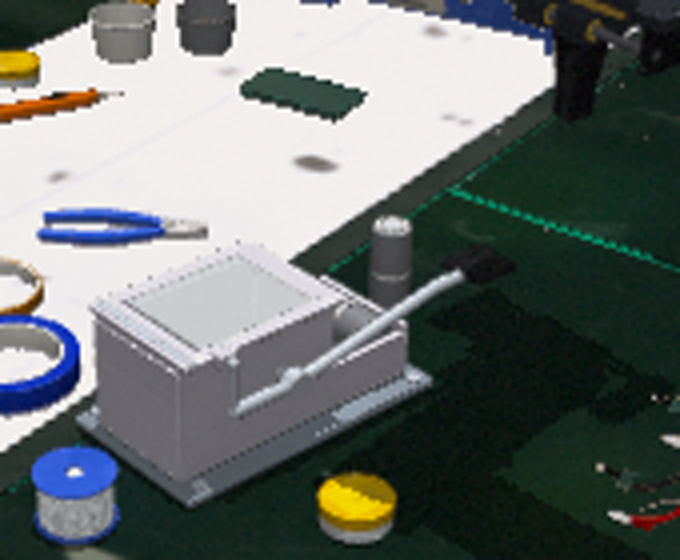

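The picture shows the hood flat shut, the lever up (pad at 475,265), the cell in the tray (355,322), the bystanders unmoved and the arm clear.

```bash
python3 -c "
from station import r
print(r.finish_job())"
```

```text
the job is handed in; nothing more can be done
None
```

The job is handed in: the lever was pressed to its stop, the cell rolled into the tray, and the hood was eased shut with the fingertips on the pad; in the last picture the arm is clear and the standing cell, tin and spool are unmoved (no verdict came back).

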